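# Push an E-clip home on a jackshaft with a clip fork

### The job

The sprocket on the shaft standing in the vise still has to be secured: its E-clip lies in front of the groove, mouth towards the shaft. Take the clip fork from the rubber mat, set its blade flat on the sprocket behind the clip, push the clip sideways onto the groove until it snaps in, and press it firmly against the bottom of the groove with the fork, with about 10 N; more than 20 N bends the clip or scores the sprocket. Then lay the fork back on the mat; keep your fingers off the clip and leave everything else where it is.

Things in the scene. Friction and masses are not known exactly. Their poses are not given: they have to be found in the camera images.
- groove (a point): point on the axis of the upright steel shaft (30 mm diameter) clamped in the blue vise, level with the flat upper face of its sprocket. Here the shaft has a groove: a neck of 24 mm diameter from this face to 4 mm above it. Above that the shaft end goes on to 20 mm over the face. z points up.
- jackshaft: the same fixed shaft with its sprocket, 103 mm over the teeth, face flat out to 48 mm radius, 7.2 mm thick; origin as the groove point. The vise jaws, 100 mm wide, end at least 40 mm below the face.
- clip_center (a point): middle of the loose flat steel E-clip, a ring of 44 mm outside diameter, 2.5 mm thick, half-way up its thickness; x points out of its mouth, z up. It lies on the sprocket, mouth to the shaft, its middle about 15 mm before the shaft's axis and its two springy arms just short of the neck.
- clip: the same clip with its arms; origin at the ring's middle on the underside. Pushed towards the shaft, its arms spread from 13 mm before the axis on, against some 10 N; 5 to 7 mm before the axis it jumps on by itself. Home, its middle is on the axis (within 0.5 mm) and it stops hard.
- fork_grip (a point): middle of the black handle of the clip fork (loose, 0.17 kg): 96 mm long, 24 mm wide, 26 mm high, lying flat, so this point is 13 mm above the mat. x points along the handle to the fork, z up. A flat steel blade runs forward in the handle's middle plane, 3 mm thick: its underside is 1.5 mm below this point, 11.5 mm above the handle's.
- fork: the same clip fork; origin on the underside of the handle's middle, same axes. The blade ends 63 mm wide, in a V notch between two short tines; the tines' inner sides are 49 mm apart, their tips 119 mm before the handle's middle. A clip bears in the notch with two points of its back when its middle is 120 mm before the handle's middle, on its axis.
- mat: grey rubber mat fixed on the bench, 320 x 320 mm, 3 mm thick; origin at the centre of its underside, sides along its x and y axes
- screwdriver: loose flat screwdriver, 210 mm long, lying on the mat
- wrench: loose combination wrench, 190 mm, on the bench
- caliper: loose vernier caliper, 230 mm, on the bench
- spare_sprocket: loose small sprocket, 73 mm across, 20 mm high, on the bench
- grease_tin: loose tin, 68 mm across, 70 mm high
- water_bottle: loose bottle, 70 mm across, 210 mm high
- marker: loose marker pen, 120 mm long, 12 mm thick
- nut_dish: loose shallow metal dish of nuts, 90 x 70 x 22 mm

How it is judged:
On the way, in this order (a step that is already met when the one before it is completed fails the run):
1. the fork pushes on the clip while it is still off the groove (contact force between fork and clip above 2 N and horizontal distance between clip_center and groove above 0.005 m), for 0.05 s.
2. the clip is home in the groove and the fork presses it firmly there (over 6 N) (horizontal distance between clip_center and groove below 0.0015 m and z of clip_center in the frame of groove between 0 and 0.0035 m and contact force between fork and clip above 6 N), for 0.1 s.
At the end, for the whole second after the job is handed in: The clip sits in the groove, its middle within 1.5 mm of the shaft's axis and flat on the sprocket; the clip fork lies at rest on the mat (middle of its handle over the mat, at most 22 mm above the bench), released (horizontal distance between clip_center and groove below 0.0015 m and z of clip_center in the frame of groove between 0 and 0.0035 m and x of fork_grip in the frame of mat between -0.15 and 0.15 m and y of fork_grip in the frame of mat between -0.15 and 0.15 m and z of fork_grip in the frame of mat below 0.022 m and linear speed of each of fork, clip below 0.02 m/s); the robot touches nothing.
It fails at once if the fork pushes the clip with more than 20 N (contact force between fork and clip above 20 N).
It fails at once if the fork presses on the sprocket or shaft with more than 20 N (contact force between fork and jackshaft above 20 N).
It fails at once if the fingers touch the clip (contact force between the fingers and clip above 0.5 N).
It fails at once if another thing on the bench is moved more than 30 mm (distance of any of screwdriver, wrench, caliper, spare_sprocket, grease_tin, water_bottle, marker, nut_dish from where it was at the start of the episode above 0.03 m).
It also fails if it takes over 58 s, if anything falls off the work surface, if the arm or the gripper's body presses on something with over 40 N, if the wrist force passes 120 N, or if a joint passes its speed limit or range.

### The arm

A 6-joint arm with a two-finger parallel gripper is mounted at the origin on the work surface. World frame = base frame: x ahead of the robot, y to its left, z up, the work surface at z = 0. Lengths are in m, angles in rad, forces in N, time in s.
With the tool pointing down it reaches from about 0.2 to 0.875 m from the base axis. Payload 3.4 kg.
Tool frame: the origin (TCP) lies at the very end of the fingers, on their centre line; the grasp point (between the pads) lies 19 mm behind it; z points along the fingers, y is the direction in which the jaws open and shut (so a half turn about z gives the same grasp; the last joint's range is limited). The gripper opens to 94 mm and grips with 3 to 60 N. Pads are 16 mm wide; open, the fingers measure 119 mm over their backs; the gripper's body (75 mm by 177 mm) begins 78 mm behind the grasp point.
Start: joints at [-1.411, 0.276, 1.505, -0, 1.361, -0.121], TCP at [0.159, -0.553, 0.205] pointing down, gripper open.
Joint ranges: [-2.89, 2.89], [-0.75, 2.08], [0.22, 2.7], [-1.18, 4.32], [0.11, 2.71], [-2.7, 2.7]. Speed limits (rad/s): [2.57, 2.57, 3.14, 3.14, 3.14, 3.14].

### API

Orientations are given as a rotation vector (axis times angle).
In Python, from cell import ctrl gives the robot as it stands. The module is installed in compiled form; this text tells all that it offers.
- The arm moves only by the tool carry_out, never from a script. Its argument "targets" is a list of rows, each a list of 5 numbers: the finger opening in cm, from 0 to 9.4, then the shift along the world's x, y, z in cm, then the turn about the world's z in rad. A call has exactly 5 rows; each row shifts and turns the commanded pose from where the row before left it; what a row does not reach is not made up. A row lasts 1/8 s, in which the tool goes at most 62.5 mm and 10.7 degrees, less where a joint would pass 70% of its speed; a pose out of reach is approached as far as the arm can. A call with a gripper value outside its range is refused whole. The fingers move at their own pace and stop on an object; "grip_force" is the grip in N (left out, the last holds). Time passes only in rows, so rows that do not move let the fingers close, or fill a call up. It gives the time, the measured TCP pose, the force and the opening at its end, in the units of the state.
- ctrl.get_state(): the state, without advancing time (a new reading comes with each control period).
- ctrl.get_image(name): name is "scene" or "top" or "wrist"; returns (picture, depth): 420x560x3 uint8, blue, green, red; 420x560 float32, m along the optical axis (not along the pixel's ray), 0 where there is no reading.
- ctrl.camera_params(name): a dict with "fov_y" (degrees; the focal length in pixels is half the picture's height over the tangent of half this angle, whatever the lens; pixels are square), "cx", "cy" (the principal point, pixels), "k1" (the pictures are not rectified: a ray, as slopes to the right and down, at radius r is drawn at 1 + k1 r^2 times it, then the intrinsics apply), "xyz" and "orientation" of the camera in the world. Camera axes: x right, y down, z forward; pixel columns grow to the right and rows downward; lengths in m; the calibration is good to about 2 mm. A picture is of the moment at which its call begins: read the wrist's pose just before it. camera_params takes no time and is no camera call; for the wrist camera it gives the pose at the moment of the call.
- ctrl.close_job(): hands the job in, once; it reports no verdict.
The state is a dict: "time_s": time; "qpos": joint angles; "joint_vel": joint speeds; "joint_efforts": joint torques, N m; "tool_pos": TCP position; "eef_rot": TCP orientation; "force": force on the tool from outside, world axes, zero at the start; "ft_torque": the same for the moment, N m; "grip_width": opening from 0.0 (shut) to 1.0 (fully open).
Only numpy, scipy, OpenCV 4.12 (cv2) and the standard library are available. Lean on these libraries where they do the work, as an engineer would, in place of code of your own. Each camera call takes 0.05 s, during which the arm holds its last target.

## Working session

There is one attempt and no reset: what is moved stays moved. The work goes in short steps, Python scripts to look and compute and a tool call to move; the robot and the scene stay as the last step left them, time stands still between calls to the robot, and variables do not carry over. Pictures are saved under pics/ and viewed, and the job is handed in when it is done.

Besides the shell and the picture viewer there is one more tool, called after "Emit:" in YAML: its name, and indented under it one key for each argument. carry_out: Moves the arm, as the interface text tells. Its arguments: {"type":"object","properties":{"targets":{"type":"array"},"grip_force":{"type":"number"}},"required":["targets"]}

```bash
mkdir -p pics; ls
cat > h.py <<'E'
import numpy as np, cv2
from scipy.spatial.transform import Rotation as R
from cell import ctrl
def K(p,h=420):
    f=h/2/np.tan(np.radians(p['fov_y'])/2)
    return f
def Rm(p):
    o=np.array(p['orientation'],float)
    return R.from_rotvec(o).as_matrix() if o.shape==(3,) else (o if o.shape==(3,3) else R.from_quat(o).as_matrix())
def ray(p,u,v):
    f=K(p); d=np.array([(u-p['cx'])/f,(v-p['cy'])/f]); s=d.copy()
    for _ in range(20): s=d/(1+p['k1']*(s@s))
    return Rm(p)@np.array([s[0],s[1],1.])
def at_z(p,u,v,z):
    r=ray(p,u,v); o=np.array(p['xyz']); return o+r*(z-o[2])/r[2]
def at_d(p,u,v,d): return np.array(p['xyz'])+ray(p,u,v)*d
def proj(p,X):
    c=Rm(p).T@(np.array(X)-np.array(p['xyz'])); s=c[:2]/c[2]; s=s*(1+p['k1']*(s@s)); return s*K(p)+np.array([p['cx'],p['cy']])
E
python3 - <<'E'
from h import *
import json
for n in ['top','scene','wrist']:
    p=ctrl.camera_params(n); print(n,p)
    im,d=ctrl.get_image(n); cv2.imwrite(f'pics/{n}0.png',im); np.save(f'pics/{n}0.npy',d)
    import pickle; pickle.dump(p,open(f'pics/{n}0.pkl','wb'))
print(ctrl.get_state())
E
```

```text
pics
top {'fov_y': 51.73643841225685, 'cx': 278.08319230431533, 'cy': 210.53376515206372, 'k1': -0.002637240329022911, 'xyz': array([ 0.43679517, -0.01768219,  1.28020195]), 'orientation': array([-2.15901124,  2.22509997, -0.06508937])}
scene {'fov_y': 51.65364197624749, 'cx': 272.9224753483789, 'cy': 210.42360827755556, 'k1': -0.008184764161036114, 'xyz': array([ 1.54900807, -0.31237872,  1.02663879]), 'orientation': array([-1.89068474, -1.40469242,  0.6824246 ])}
wrist {'fov_y': 62.644784602275976, 'cx': 277.0936855945357, 'cy': 205.8537798057953, 'k1': -0.06312822259341287, 'xyz': array([ 0.22990472, -0.53166497,  0.38332359]), 'orientation': array([ 2.3395883 , -1.7587467 , -0.23031665])}
{'time_s': 0.15, 'qpos': array([-1.41099346e+00,  2.76473614e-01,  1.50578456e+00,  3.21047008e-05,
        1.36070606e+00, -1.20994819e-01]), 'joint_vel': array([ 0.00061482, -0.0020509 , -0.0031981 , -0.00138653, -0.00018013,
        0.00131427]), 'joint_efforts': array([ 1.34251432e-04, -4.04926229e+01, -2.37432593e+01,  7.01178750e-02,
        3.15006031e-02, -8.73257750e-05]), 'tool_pos': array([ 0.15929089, -0.55208065,  0.20481285]), 'eef_rot': array([-3.10932325e+00, -4.39425898e-01, -7.49852989e-06]), 'force': array([-0.59903324, -0.17241416, -0.87439555]), 'ft_torque': array([-0.0063062 , -0.02111549,  0.04302579]), 'grip_width': 0.9998584072944001}
```

View pics/top0.png

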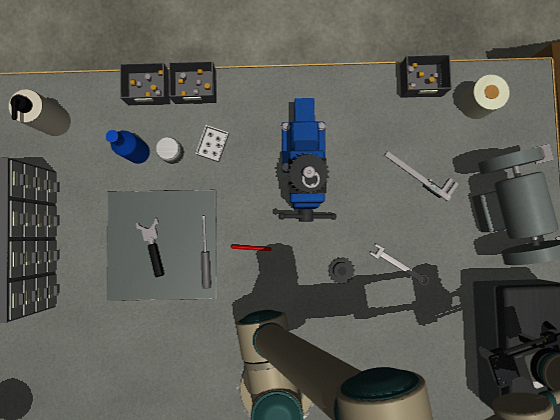

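View pics/scene0.png

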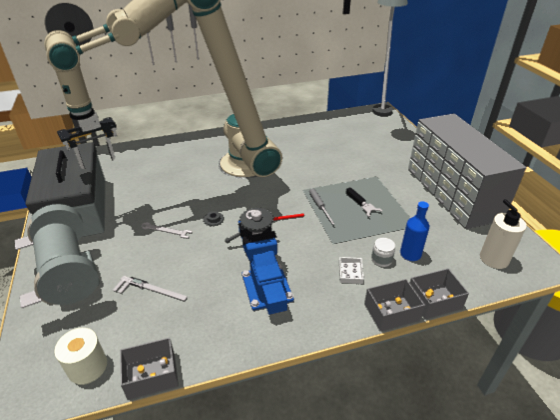

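View pics/wrist0.png

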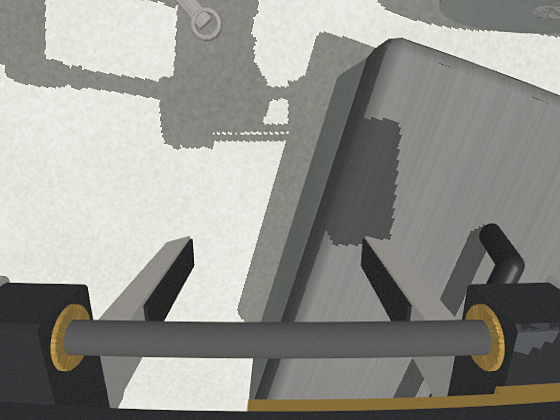

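The top view shows the fork on the mat (handle about (155,262), tines about (148,222)), the screwdriver beside it at x≈205, and the vise with shaft at (309,178). I'll enlarge those areas.

Run:
```python
import cv2
im=cv2.imread('pics/top0.png')
a=cv2.resize(im[205:285,110:230],None,fx=6,fy=6,interpolation=cv2.INTER_CUBIC);cv2.imwrite('pics/c1.png',a)
a=cv2.resize(im[140:220,260:360],None,fx=7,fy=7,interpolation=cv2.INTER_CUBIC);cv2.imwrite('pics/c2.png',a)
```

```text
(no output)
```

View pics/c1.png

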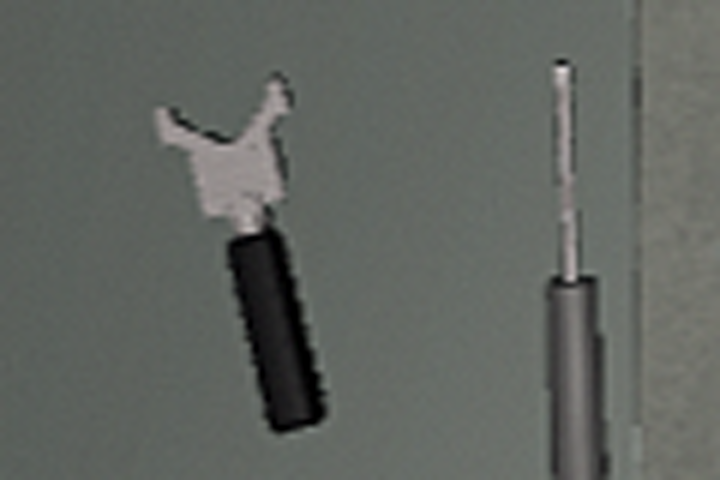

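View pics/c2.png

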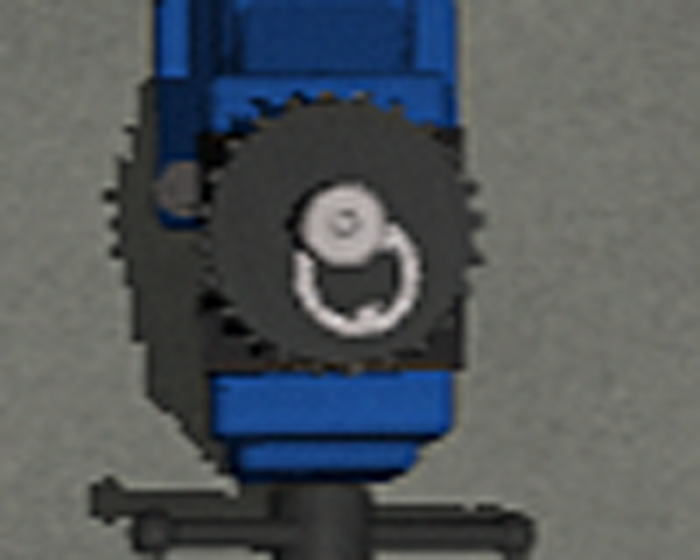

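The fork points up-left, and the clip's back is at crop (365,330) with the shaft top at (343,225). Now coarse positions.

Run:
```python
from h import *
import pickle
p=pickle.load(open('pics/top0.pkl','rb')); d=np.load('pics/top0.npy')
def c1(x,y): return 110+(x+.5)/6-.5,205+(y+.5)/6-.5
def c2(x,y): return 260+(x+.5)/7-.5,140+(y+.5)/7-.5
pr=lambda n,X:print(n,np.round(X,4))
for n,q,z in [('hf',(253,234),.025),('hb',(298,424),.025),('tipL',(160,112),.0175),('tipR',(281,82),.0175)]:
    pr(n,at_z(p,*c1(*q),z))
for q in [(343,225),(250,250),(420,200),(340,150)]:
    u,v=c2(*q); dd=d[int(round(v)),int(round(u))]; pr('spr',at_d(p,u,v,dd))
u,v=c1(277,330);pr('handle',at_d(p,u,v,d[int(round(v)),int(round(u))]))
X=[]
for u in range(275,340):
  for v in range(150,205):
    P=at_d(p,u,v,d[v,u]); X.append([*P,u,v])
X=np.array(X); np.save('pics/X.npy',X)
h=np.histogram(X[:,2],bins=np.arange(0,.3,.005)); 
for a,b in zip(*h): 
    if a>15: print(round(b,3),a)
```

```text
hf [0.4254 0.3479 0.025 ]
hb [0.3339 0.3275 0.025 ]
tipL [0.4858 0.3945 0.0175]
tipR [0.4987 0.3355 0.0175]
spr [ 0.5931 -0.0982  0.2138]
spr [ 0.5878 -0.0658  0.1955]
spr [ 0.604  -0.1276  0.1957]
spr [ 0.6232 -0.0994  0.1952]
handle [0.3793 0.3356 0.0295]
0.0 710
0.005 52
0.01 67
0.015 59
0.02 16
0.11 38
0.135 54
0.14 340
0.145 308
0.15 25
0.19 547
0.195 520
0.2 16
0.21 66
0.215 48
```

Emit:
carry_out:
  targets:
    - [9.4, 3, 4, 3, 0]
    - [9.4, 3.7, 4.7, 1.5, 0]
    - [9.4, 3.7, 4.7, 1.5, 0]
    - [9.4, 3.7, 4.7, 1.5, 0]
    - [9.4, 3.7, 4.7, 1.5, 0]

```text
time_s: 0.78
tool_pos: [0.3381, -0.3228, 0.2958]
eef_rot: [3.111, 0.439, 0.0]
force: [0.8, -0.5, 0.2]
grip_width: 0.999
```

Emit:
carry_out:
  targets:
    - [9.4, 3.7, 4.7, 0, 0]
    - [9.4, 3.7, 4.7, 0, 0]
    - [9.4, 3.7, 4.7, 0, 0]
    - [9.4, 3.7, 4.7, 0, 0]
    - [9.4, 0, 0, 0, 0]

```text
time_s: 1.4
tool_pos: [0.487, -0.133, 0.2949]
eef_rot: [-3.108, -0.45, -0.0]
force: [-0.5, 0.2, -0.4]
grip_width: 0.997
```

```bash
cat >> h.py <<'E'
import pickle
def snap(name,tag):
    p=ctrl.camera_params(name); im,d=ctrl.get_image(name)
    cv2.imwrite(f'pics/{tag}.png',im); np.save(f'pics/{tag}.npy',d); pickle.dump(p,open(f'pics/{tag}.pkl','wb')); return p,im,d
def load(tag): return pickle.load(open(f'pics/{tag}.pkl','rb')),cv2.imread(f'pics/{tag}.png'),np.load(f'pics/{tag}.npy')
def st():
    s=ctrl.get_state(); M=R.from_rotvec(s['eef_rot']).as_matrix(); print(round(s['time_s'],2),'tcp',np.round(s['tool_pos'],4),'yaw',round(np.arctan2(M[1,0],M[0,0]),4),'tilt',np.round(M[:2,2],4),'F',np.round(s['force'],1),'T',np.round(s['ft_torque'],2),'g',round(s['grip_width']*9.4,2),'v',round(np.abs(s['joint_vel']).max(),3))
E
python3 -c "
from h import *
st();snap('wrist','w1');st()"
```

```text
1.4 tcp [ 0.487  -0.133   0.2949] yaw 0.2873 tilt [-0.0002  0.0015] F [-0.5  0.2 -0.4] T [-0.04  0.    0.03] g 9.37 v 0.072
1.45 tcp [ 0.4858 -0.135   0.295 ] yaw 0.2849 tilt [-0.0011  0.    ] F [ 0.4 -0.1  0.6] T [ 0.01 -0.03  0.03] g 9.43 v 0.054
```

View pics/w1.png

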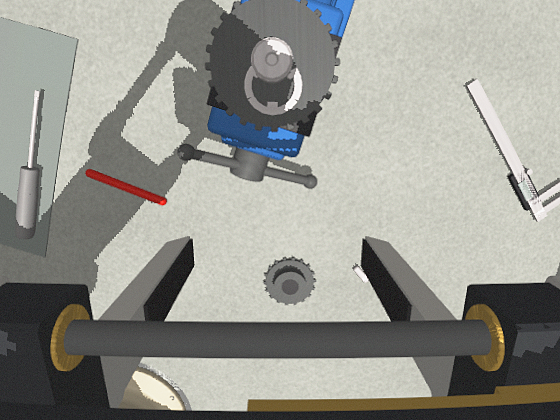

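The wrist view shows the sprocket with shaft top at (270,59) and the clip below it at about (272,88). I'll enlarge it.

Run:
```python
from h import *
st();p,im,d=snap('wrist','w2');st()
cv2.imwrite('pics/c3.png',cv2.resize(im[0:140,200:345],None,fx=5,fy=5,interpolation=cv2.INTER_CUBIC))
```

```text
1.45 tcp [ 0.4858 -0.135   0.295 ] yaw 0.2849 tilt [-0.0011  0.    ] F [ 0.4 -0.1  0.6] T [ 0.01 -0.03  0.03] g 9.43 v 0.054
1.5 tcp [ 0.4852 -0.1362  0.2951] yaw 0.2826 tilt [-0.0013 -0.0004] F [1.4 0.  0.5] T [ 0.   -0.03  0.01] g 9.44 v 0.04
```

View pics/c3.png

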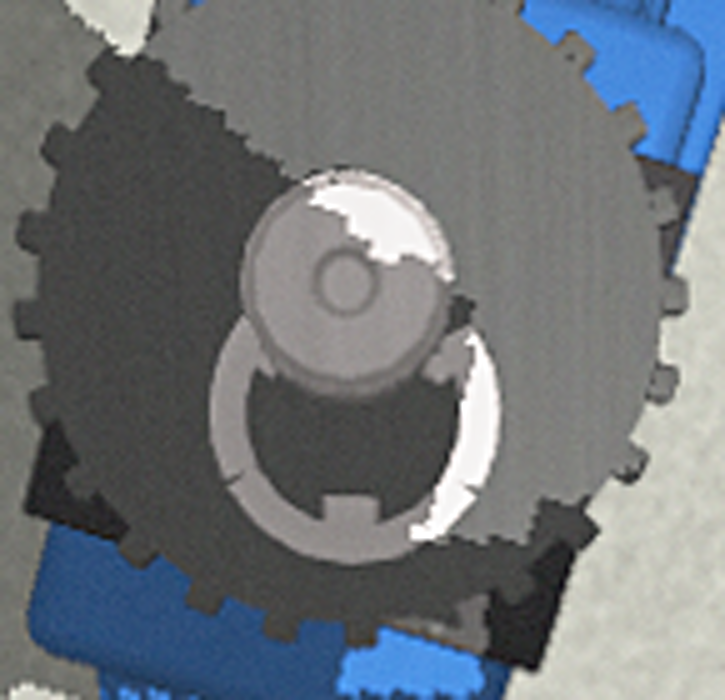

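Run:
```python
from h import *
p,im,d=load('w2')
c=lambda x,y:(200+(x+.5)/5-.5,(y+.5)/5-.5)
def dm(u,v): u,v=int(round(u)),int(round(v)); return np.median(d[max(v-1,0):v+2,u-1:u+2])
for n,q in [('top',(345,284)),('spL',(150,300)),('spR',(560,300)),('spT',(350,100)),('clip',(228,420)),('clipback',(350,540))]:
    u,v=c(*q); print(n,np.round(at_d(p,u,v,dm(u,v)),4))
zf=.195
for zf in (.194,.196):
    S=at_z(p,*c(345,284),zf+.02); L=at_z(p,*c(208,416),zf+.0025);Rr=at_z(p,*c(502,416),zf+.0025)
    C=at_z(p,*c(355,416),zf+.0025); T=at_z(p,*c(350,508),zf+.0025)
    print(zf,'shaft',S,'clip',C,'D',np.linalg.norm(L-Rr),'dist',np.linalg.norm((S-C)[:2]),'head',np.arctan2(*(S-C)[1::-1]),'tab head',np.arctan2(*(C-T)[1::-1]))
    # teeth tips: opposite
    a=at_z(p,*c(18,318),zf-.002);b=at_z(p,*c(688,295),zf-.002);print('teeth',np.linalg.norm(a-b),(a+b)/2)
```

```text
top [ 0.5935 -0.0969  0.2124]
spL [ 0.5857 -0.0677  0.1934]
spR [ 0.6032 -0.1277  0.1939]
spT [ 0.6216 -0.0891  0.1934]
clip [ 0.5718 -0.0841  0.1964]
clipback [ 0.5599 -0.107   0.1961]
0.194 shaft [ 0.59330138 -0.09699204  0.214     ] clip [ 0.57783175 -0.1026003   0.1965    ] D 0.04496281918286625 dist 0.0164548517469873 head 0.3477962148188916 tab head 0.22484972013993093
teeth 0.10309636271732783 [ 0.59383272 -0.0974561   0.192     ]
0.196 shaft [ 0.59301803 -0.09712376  0.216     ] clip [ 0.577678   -0.10268319  0.1985    ] D 0.04463814909956685 dist 0.016316365952196803 head 0.34769067949170224 tab head 0.2248497201399325
teeth 0.10236382020042345 [ 0.59356774 -0.09757423  0.194     ]
```

Emit:
carry_out:
  targets:
    - [9.4, -2, 5.7, 0, 0]
    - [9.4, -2, 5.7, 0, 0]
    - [9.4, -2, 5.7, -1, 0]
    - [9.4, -2, 5.7, -1.2, 0]
    - [9.4, -2, 5.7, -1.2, 0]

```text
time_s: 2.12
tool_pos: [0.3847, 0.1483, 0.2614]
eef_rot: [3.111, 0.434, 0.002]
force: [0.5, 1.4, 0.7]
grip_width: 1.0
```

Emit:
carry_out:
  targets:
    - [5.5, -2, 5.7, -2, 0]
    - [5.5, -2, 5.7, -2, -0.02]
    - [5.5, -1, 4.5, -2, -0.03]
    - [5.5, 0, 0, 0, 0]
    - [5.5, 0, 0, 0, 0]

```text
time_s: 2.75
tool_pos: [0.3368, 0.3039, 0.2024]
eef_rot: [3.12, 0.36, 0.0]
force: [0.3, 0.2, -0.0]
grip_width: 0.585
```

Run:
```python
from h import *
st();p,im,d=snap('wrist','w3');st()
```

```text
2.75 tcp [0.3368 0.3039 0.2024] yaw 0.2296 tilt [ 0.0004 -0.0012] F [ 0.3  0.2 -0. ] T [-0.06  0.03 -0.01] g 5.5 v 0.016
2.8 tcp [0.337  0.3039 0.2027] yaw 0.2287 tilt [ 0.001  -0.0007] F [0.5 0.6 0.8] T [0.01 0.01 0.05] g 5.5 v 0.008
```

View pics/w3.png

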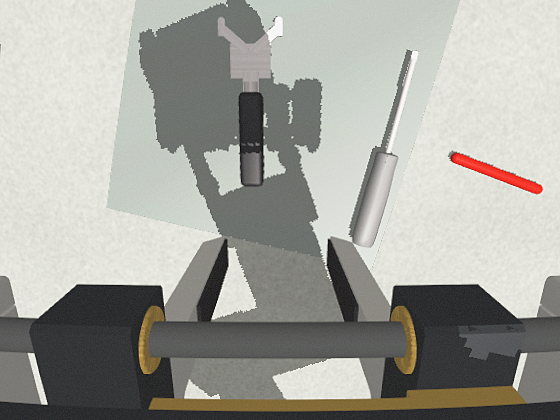

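Fork handle runs from (251,93) to (252,186); tine tips at (222,18) and (279,18).

Run:
```python
from h import *
p,im,d=load('w3')
cv2.imwrite('pics/c4.png',cv2.resize(im[0:200,190:310],None,fx=5,fy=5,interpolation=cv2.INTER_CUBIC)[:, :])
cv2.imwrite('pics/c4a.png',cv2.resize(im[0:120,190:310],None,fx=5,fy=5,interpolation=cv2.INTER_CUBIC)[:, :])
cv2.imwrite('pics/c4b.png',cv2.resize(im[80:200,190:310],None,fx=5,fy=5,interpolation=cv2.INTER_CUBIC)[:, :])
```

```text
(no output)
```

View pics/c4a.png

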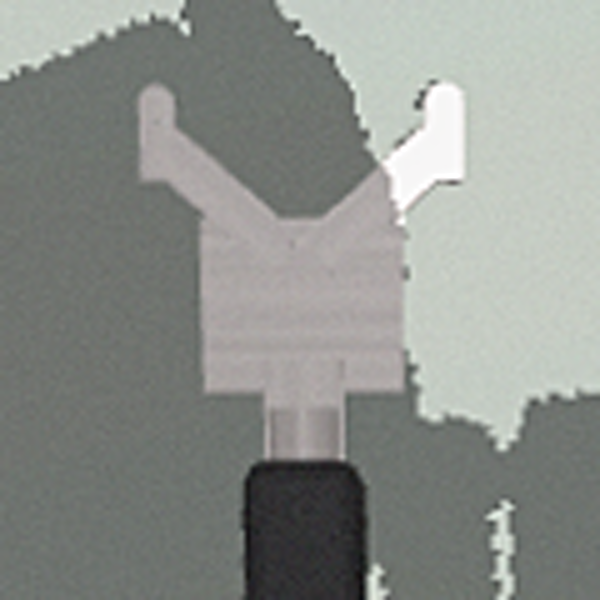

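View pics/c4b.png

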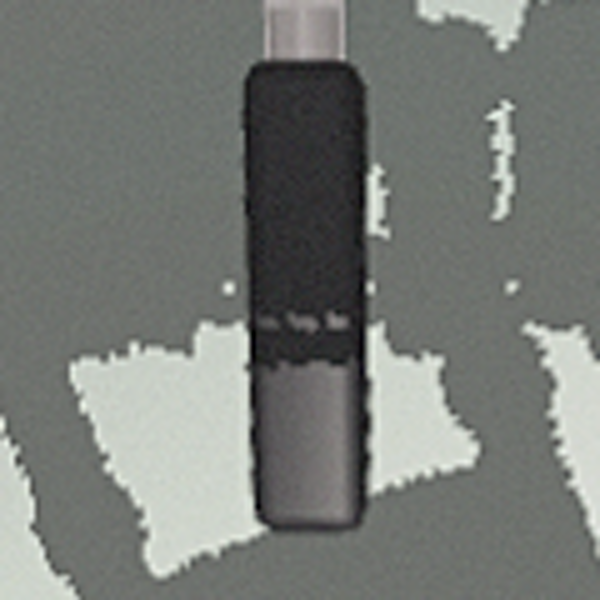

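Run:
```python
from h import *
p,im,d=load('w3')
a=lambda x,y:(190+(x+.5)/5-.5,(y+.5)/5-.5)
b=lambda x,y:(190+(x+.5)/5-.5,80+(y+.5)/5-.5)
T1=at_z(p,*a(156,84),.0175);T2=at_z(p,*a(445,82),.0175)
l=at_z(p,*a(139,150),.0175);r=at_z(p,*a(465,150),.0175)
Hf=at_z(p,*b(305,62),.027);Hb=at_z(p,*b(311,526),.027)
hl=at_z(p,*b(246,200),.025);hr=at_z(p,*b(366,200),.025)
h=lambda v:np.arctan2(v[1],v[0])
print('handle',Hf,Hb,(Hf+Hb)/2,np.linalg.norm(Hf-Hb),h(Hf-Hb),'w',np.linalg.norm(hl-hr))
tm=(T1+T2)/2;lm=(l+r)/2;print('tip',tm,'w',np.linalg.norm(l-r),'perp head',h(r-l)+np.pi/2)
H=(Hf+Hb)/2; print('grip->tip',h(tm-H),np.linalg.norm((tm-H)[:2]))
g=h(tm-H); print('grip from tip',tm[:2]-.119*np.array([np.cos(g),np.sin(g)]))
u,v=map(int,b(305,300));print('z',at_d(p,u,v,d[v,u])); u,v=map(int,a(300,300));print('z',at_d(p,u,v,d[v,u]))
for q in [(200,130),(200,400)]:
  u,v=map(int,b(*q));print('mat',at_d(p,u,v,d[v,u]))
```

```text
handle [0.42391202 0.35096971 0.027     ] [0.33331819 0.33014644 0.027     ] [0.37861511 0.34055808 0.027     ] 0.09295617470545478 0.225928863440048 w 0.02413451142035275
tip [0.49372803 0.36786037 0.0175    ] w 0.06363332838326563 perp head 0.22548605741822625
grip->tip 0.23287532828788696 0.11830638421799652
grip from tip [0.37794021 0.34039801]
z [0.37920274 0.34179631 0.02855936]
z [0.45488837 0.36007969 0.01707128]
mat [0.40689601 0.37250182 0.0028249 ]
mat [0.35040631 0.3614133  0.0008967 ]
```

Emit:
carry_out:
  targets:
    - [5.5, 2.8, 2.0, -3.5, 0]
    - [5.5, 2.8, 2.0, -3.5, 0]
    - [5.5, 0, 0, -4, 0]
    - [5.5, 0, 0, -4, 0]
    - [5.5, 0, 0, 0, 0]

```text
time_s: 3.42
tool_pos: [0.3913, 0.3425, 0.0505]
eef_rot: [3.118, 0.357, -0.008]
force: [0.6, 0.9, -0.2]
grip_width: 0.585
```

Run:
```python
from h import *
st();p,im,d=snap('wrist','w4')
```

```text
3.42 tcp [0.3913 0.3425 0.0505] yaw 0.228 tilt [-0.0046 -0.0037] F [ 0.6  0.9 -0.2] T [ 0.01 -0.03 -0.04] g 5.5 v 0.065
```

View pics/w4.png

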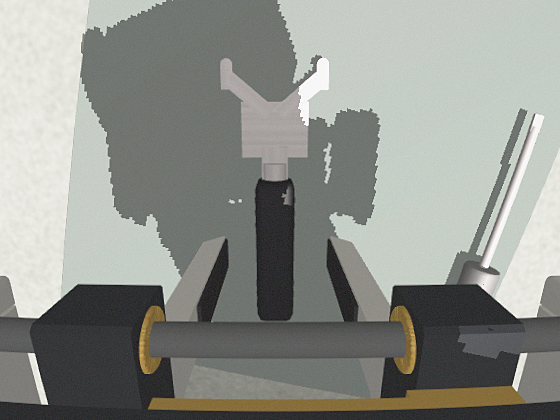

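The handle (x≈275) lies centred between the fingers (228 and 330). I'll go down and close.

Emit:
carry_out:
  targets:
    - [5.5, 0.1, 0.1, -2.5, 0]
    - [5.5, 0, 0, -1.5, 0]
    - [5.5, 0, 0, -0.4, 0]
    - [5.5, 0, 0, 0, 0]
    - [5.5, 0, 0, 0, 0]

```text
time_s: 4.1
tool_pos: [0.3936, 0.3468, 0.009]
eef_rot: [-3.12, -0.362, -0.002]
force: [0.3, -0.3, -0.3]
grip_width: 0.586
```

Emit:
carry_out:
  targets:
    - [1.5, 0, 0, 0, 0]
    - [1.5, 0, 0, 0, 0]
    - [1.5, 0, 0, 0, 0]
    - [1.5, 0, 0, 0, 0]
    - [1.5, 0, 0, 0, 0]
  grip_force: 45

```text
time_s: 4.72
tool_pos: [0.393, 0.3463, 0.0082]
eef_rot: [3.12, 0.362, -0.0]
force: [0.1, -0.7, 1.2]
grip_width: 0.256
```

Run:
```python
from h import *
st()
```

```text
4.72 tcp [0.393  0.3463 0.0082] yaw 0.2311 tilt [-0.     -0.0005] F [ 0.1 -0.7  1.2] T [-0.18 -0.    0.02] g 2.4 v 0.001
```

Grip closed on 24 mm, the handle's width. Lift, then look.

Emit:
carry_out:
  targets:
    - [1.5, 0, 0, 2, 0]
    - [1.5, 0, 0, 4, 0]
    - [1.5, 0, 0, 5, 0]
    - [1.5, 0, -3, 5, 0]
    - [1.5, 0, -4, 4, 0]

```text
time_s: 5.35
tool_pos: [0.3932, 0.2765, 0.2099]
eef_rot: [-3.12, -0.364, -0.002]
force: [0.4, 0.3, -1.7]
grip_width: 0.251
```

Emit:
carry_out:
  targets:
    - [1.5, 0, -5, 3, 0]
    - [1.5, 0.5, -5, 2, 0]
    - [1.5, 0.7, -5, 2, 0.02]
    - [1.5, 0.8, -5, 0, 0.02]
    - [1.5, 0.8, -5, 0, 0.02]

```text
time_s: 5.98
tool_pos: [0.4209, 0.0251, 0.2783]
eef_rot: [-3.108, -0.456, -0.001]
force: [0.6, 0.3, -1.7]
grip_width: 0.25
```

Run:
```python
from h import *
st();snap('wrist','w5')
```

```text
5.97 tcp [0.4209 0.0251 0.2783] yaw 0.2916 tilt [0.0007 0.0003] F [ 0.6  0.3 -1.7] T [-0.03 -0.05  0.05] g 2.35 v 1.104
```

View pics/w5.png

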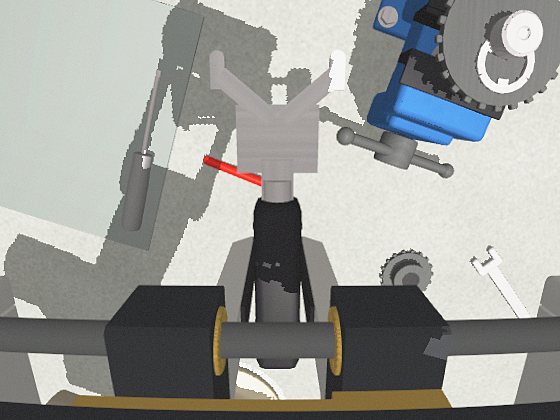

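The fork is held level at image centre: tips at (217,52) and (338,52). I continue to above the approach point.

Emit:
carry_out:
  targets:
    - [1.5, 1.5, -5, 0, 0]
    - [1.5, 1.5, -5, -1, 0]
    - [1.5, 1.2, -4, -1.5, 0]
    - [1.5, 0.2, -2, -1, 0]
    - [1.5, 0, 0, 0, 0]

```text
time_s: 6.65
tool_pos: [0.4641, -0.1334, 0.242]
eef_rot: [-3.107, -0.452, 0.004]
force: [0.1, 0.3, -1.8]
grip_width: 0.247
```

Run:
```python
from h import *
st();p,im,d=snap('wrist','w6'); st()
cv2.imwrite('pics/c6.png',cv2.resize(im[0:150,190:350],None,fx=4.9,fy=4,interpolation=cv2.INTER_CUBIC)) if 0 else cv2.imwrite('pics/c6.png',cv2.resize(im[0:145,190:350],None,fx=4,fy=4,interpolation=cv2.INTER_CUBIC))
```

```text
6.65 tcp [ 0.4641 -0.1334  0.242 ] yaw 0.2889 tilt [-0.0029  0.002 ] F [ 0.1  0.3 -1.8] T [ 0.05 -0.02 -0.  ] g 2.33 v 0.033
6.7 tcp [ 0.4644 -0.1325  0.2428] yaw 0.2901 tilt [-0.0015  0.0019] F [ 0.9  0.6 -1.9] T [0.03 0.01 0.01] g 2.36 v 0.023
```

View pics/c6.png

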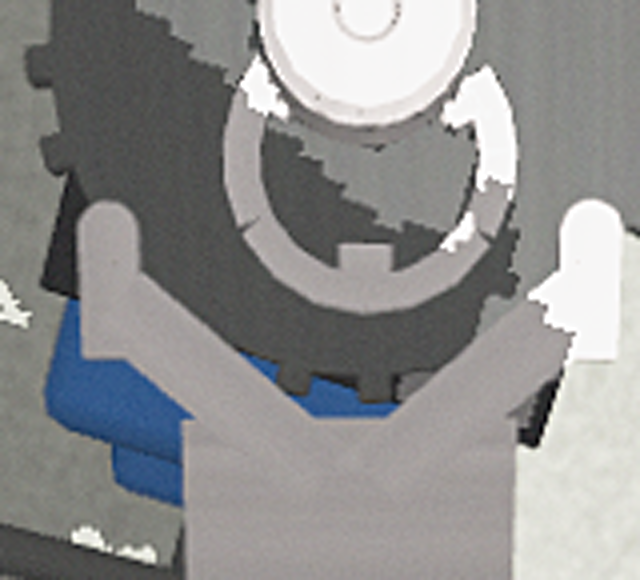

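Run:
```python
from h import *
p,im,d=load('w6')
c=lambda x,y:(190+(x+.5)/4-.5,(y+.5)/4-.5)
tcp=np.array([.4642,-.133,.2424]);yaw=.2895;e=np.array([np.cos(yaw),np.sin(yaw)]);n=np.array([-e[1],e[0]])
def tf(X): w=X[:2]-tcp[:2]; return np.round(1000*np.array([w@e,w@n]),1)
zb=tcp[2]+.0093;zc=.194+.0025;zs=.214
for nm,q,z in [('tipL',(108,198),zb),('tipR',(591,198),zb),('outL',(78,235),zb),('outR',(621,235),zb),('inL',(139,235),zb),('inR',(560,235),zb),('shoulderL',(185,500),zb),('shR',(514,500),zb),('ringL',(222,165),zc),('ringR',(518,165),zc),('ringB',(368,313),zc),('tab',(365.5,244),zc),('shaft',(367,9),zs)]:
    X=at_z(p,*c(*q),z); print(nm,np.round(X,4),'tool mm',tf(X))
for q in [(300,540),(350,560),(108,230),(590,230),(240,150),(300,300)]:
    u,v=c(*q);u,v=int(round(u)),int(round(v)); print('depth z',np.round(at_d(p,u,v,np.median(d[v-1:v+2,u-1:u+2])),4))
```

```text
tipL [ 0.5551 -0.0773  0.2517] tool mm [103.   27.5]
tipR [ 0.5708 -0.1302  0.2517] tool mm [103.  -27.8]
outL [ 0.5502 -0.0749  0.2517] tool mm [99.  31.1]
outR [ 0.568  -0.1348  0.2517] tool mm [ 99.  -31.4]
inL [ 0.5521 -0.0817  0.2517] tool mm [98.9 24. ]
inR [ 0.5659 -0.1281  0.2517] tool mm [ 98.9 -24.3]
shoulderL [ 0.5247 -0.0946  0.2517] tool mm [68.9 19.5]
shR [ 0.5359 -0.1323  0.2517] tool mm [ 68.9 -19.8]
ringL [ 0.571  -0.0811  0.1965] tool mm [117.1  19.2]
ringR [ 0.5837 -0.1239  0.1965] tool mm [117.1 -25.4]
ringB [ 0.5566 -0.1084  0.1965] tool mm [95.6 -2.9]
tab [ 0.5662 -0.1052  0.1965] tool mm [105.7  -2.4]
shaft [ 0.5932 -0.0971  0.214 ] tool mm [133.9  -2.4]
depth z [ 0.5239 -0.1093  0.2507]
depth z [ 0.5232 -0.1156  0.2505]
depth z [ 0.5519 -0.0781  0.2505]
depth z [ 0.5679 -0.1314  0.2498]
depth z [ 0.574  -0.0833  0.1961]
depth z [ 0.5556 -0.098   0.1941]
```

Symmetric view: fork tips at tool x 103 mm, clip middle at 117.6 mm, shaft at 133.9 mm, lateral offset −2.4 mm to correct. I'll shift and descend to just above the face.

Emit:
carry_out:
  targets:
    - [1.5, 0.07, -0.25, 0, 0]
    - [1.5, 0, 0, -2, 0]
    - [1.5, 0, 0, -2, 0]
    - [1.5, 0, 0, -0.7, 0]
    - [1.5, 0, 0, 0, 0]

```text
time_s: 7.32
tool_pos: [0.4658, -0.1354, 0.1966]
eef_rot: [3.108, 0.457, 0.0]
force: [0.6, 0.2, -2.1]
grip_width: 0.251
```

Run:
```python
from h import *
st();p,im,d=snap('wrist','w7'); st()
cv2.imwrite('pics/c7.png',cv2.resize(im[0:145,190:350],None,fx=4,fy=4,interpolation=cv2.INTER_CUBIC))
```

```text
7.33 tcp [ 0.4658 -0.1354  0.1966] yaw 0.2919 tilt [ 0.0003 -0.    ] F [ 0.6  0.2 -2.1] T [ 0.01 -0.   -0.07] g 2.36 v 0.022
7.38 tcp [ 0.4662 -0.1357  0.197 ] yaw 0.2916 tilt [ 0.0012 -0.0005] F [-0.  -0.3 -1.5] T [0.01 0.01 0.09] g 2.36 v 0.012
```

View pics/c7.png

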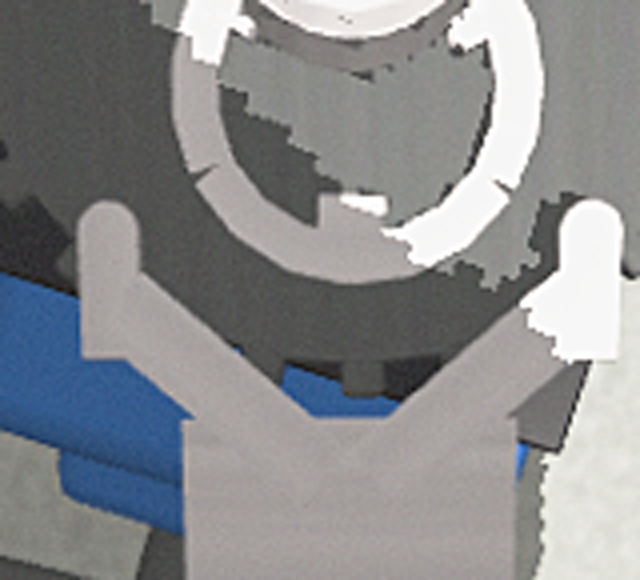

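Fork axis (x≈350) is lined up with the shaft (arc centre ≈350) and within about 1 mm of the clip (≈357). Lower gently.

Emit:
carry_out:
  targets:
    - [1.5, 0, 0, -0.3, 0]
    - [1.5, 0, 0, -0.2, 0]
    - [1.5, 0, 0, -0.1, 0]
    - [1.5, 0, 0, 0, 0]
    - [1.5, 0, 0, 0, 0]

```text
time_s: 8.0
tool_pos: [0.4658, -0.1361, 0.1902]
eef_rot: [3.108, 0.455, 0.0]
force: [-0.1, 0.6, -1.8]
grip_width: 0.252
```

Emit:
carry_out:
  targets:
    - [1.5, 0, 0, -0.05, 0]
    - [1.5, 0, 0, -0.05, 0]
    - [1.5, 0, 0, 0, 0]
    - [1.5, 0, 0, 0, 0]
    - [1.5, 0, 0, 0, 0]

```text
time_s: 8.62
tool_pos: [0.4658, -0.136, 0.1892]
eef_rot: [3.108, 0.455, 0.0]
force: [-0.5, -0.1, -1.2]
grip_width: 0.252
```

Emit:
carry_out:
  targets:
    - [1.5, 0, 0, -0.05, 0]
    - [1.5, 0, 0, 0, 0]
    - [1.5, 0, 0, 0, 0]
    - [1.5, 0, 0, 0, 0]
    - [1.5, 0, 0, 0, 0]

```text
time_s: 9.25
tool_pos: [0.4658, -0.136, 0.1887]
eef_rot: [3.108, 0.455, 0.0]
force: [0.3, -0.2, -1.3]
grip_width: 0.257
```

Emit:
carry_out:
  targets:
    - [1.5, 0, 0, -0.05, 0]
    - [1.5, 0, 0, 0, 0]
    - [1.5, 0, 0, 0, 0]
    - [1.5, 0, 0, 0, 0]
    - [1.5, 0, 0, 0, 0]

```text
time_s: 9.88
tool_pos: [0.4658, -0.1361, 0.1882]
eef_rot: [3.108, 0.455, 0.0]
force: [-0.7, 0.1, -1.5]
grip_width: 0.253
```

Run:
```python
from h import *
st();p,im,d=snap('wrist','w8'); st()
c=lambda x,y:(190+(x+.5)/4-.5,(y+.5)/4-.5)
for q in [(300,540),(108,225),(590,230),(195,100),(280,250),(330,260),(160,270),(480,320)]:
    u,v=c(*q);u,v=int(round(u)),int(round(v)); print('depth z',q,np.round(at_d(p,u,v,np.median(d[v-1:v+2,u-1:u+2])),4))
```

```text
9.88 tcp [ 0.4658 -0.1361  0.1882] yaw 0.2908 tilt [ 0.0001 -0.0001] F [-0.7  0.1 -1.5] T [-0.01 -0.03  0.02] g 2.38 v 0.003
9.93 tcp [ 0.4658 -0.136   0.1882] yaw 0.2908 tilt [ 0.0001 -0.0001] F [ 0.3  0.5 -0.7] T [ 0.02 -0.08 -0.  ] g 2.36 v 0.002
depth z (300, 540) [ 0.5254 -0.1119  0.1968]
depth z (108, 225) [ 0.5538 -0.0804  0.1968]
depth z (590, 230) [ 0.5694 -0.1338  0.1966]
depth z (195, 100) [ 0.5696 -0.0862  0.1966]
depth z (280, 250) [ 0.557  -0.1002  0.1964]
depth z (330, 260) [ 0.5574 -0.1059  0.1958]
depth z (160, 270) [ 0.5511 -0.087   0.1934]
depth z (480, 320) [ 0.5563 -0.1251  0.194 ]
```

Emit:
carry_out:
  targets:
    - [1.5, 0, 0, -0.05, 0]
    - [1.5, 0, 0, 0, 0]
    - [1.5, 0, 0, 0, 0]
    - [1.5, 0, 0, 0, 0]
    - [1.5, 0, 0, 0, 0]

```text
time_s: 10.55
tool_pos: [0.4658, -0.1361, 0.1878]
eef_rot: [3.108, 0.455, 0.0]
force: [-0.4, -0.6, 1.3]
grip_width: 0.252
```

Emit:
carry_out:
  targets:
    - [1.5, 0, 0, -0.04, 0]
    - [1.5, 0, 0, 0, 0]
    - [1.5, 0, 0, 0, 0]
    - [1.5, 0, 0, 0, 0]
    - [1.5, 0, 0, 0, 0]

```text
time_s: 11.18
tool_pos: [0.4658, -0.1361, 0.1874]
eef_rot: [3.108, 0.455, 0.0]
force: [-2.1, 0.4, 2.9]
grip_width: 0.249
```

Run:
```python
from h import *
st()
```

```text
11.18 tcp [ 0.4658 -0.1361  0.1874] yaw 0.2907 tilt [ 0.0002 -0.0002] F [-2.1  0.4  2.9] T [ 0.08 -0.06  0.02] g 2.34 v 0.002
```

Contact with the face at the expected height (about 4 N). Now slide forward towards the clip.

Emit:
carry_out:
  targets:
    - [1.5, 0.29, 0.085, 0.02, 0]
    - [1.5, 0.29, 0.085, 0, 0]
    - [1.5, 0.29, 0.085, 0, 0]
    - [1.5, 0.1, 0.03, 0, 0]
    - [1.5, 0, 0, 0, 0]

```text
time_s: 11.8
tool_pos: [0.4757, -0.1332, 0.1876]
eef_rot: [3.108, 0.455, 0.001]
force: [-2.1, -1.5, 4.0]
grip_width: 0.249
```

Run:
```python
from h import *
st();p,im,d=snap('wrist','w9'); st()
cv2.imwrite('pics/c9.png',cv2.resize(im[0:145,190:350],None,fx=4,fy=4,interpolation=cv2.INTER_CUBIC))
```

```text
11.8 tcp [ 0.4757 -0.1332  0.1876] yaw 0.2909 tilt [ 0.0004 -0.0002] F [-2.1 -1.5  4. ] T [-0.02  0.04 -0.01] g 2.34 v 0.002
11.85 tcp [ 0.4757 -0.1332  0.1875] yaw 0.2908 tilt [ 0.0005 -0.0001] F [-1.4 -0.5  3.2] T [-0.04  0.01 -0.04] g 2.41 v 0.003
```

View pics/c9.png

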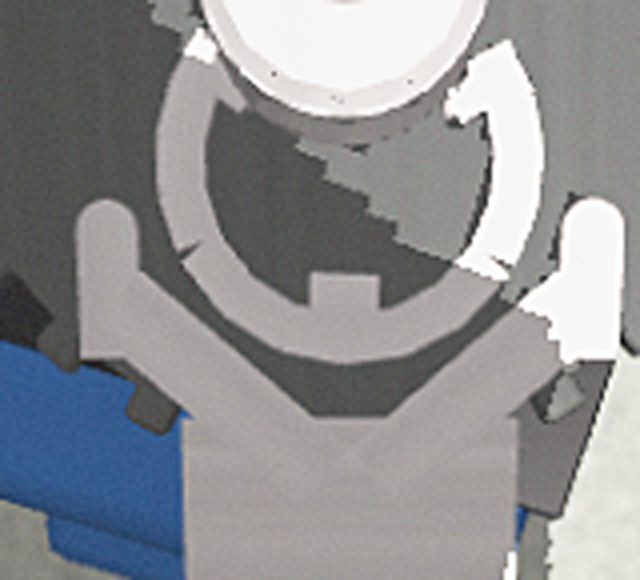

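Clip (centre x≈349), fork (350) and shaft (≈345) line up; about 3 mm gap to the V. Push on in small steps.

Emit:
carry_out:
  targets:
    - [1.5, 0.1, 0.03, 0, 0]
    - [1.5, 0.1, 0.03, 0, 0]
    - [1.5, 0.1, 0.03, 0, 0]
    - [1.5, 0, 0, 0, 0]
    - [1.5, 0, 0, 0, 0]

```text
time_s: 12.48
tool_pos: [0.4785, -0.1323, 0.1875]
eef_rot: [3.108, 0.455, 0.0]
force: [-2.9, -1.6, 5.4]
grip_width: 0.253
```

Emit:
carry_out:
  targets:
    - [1.5, 0.1, 0.03, 0, 0]
    - [1.5, 0, 0, 0, 0]
    - [1.5, 0.1, 0.03, 0, 0]
    - [1.5, 0, 0, 0, 0]
    - [1.5, 0, 0, 0, 0]

```text
time_s: 13.1
tool_pos: [0.4805, -0.1317, 0.1875]
eef_rot: [3.108, 0.455, 0.0]
force: [-2.4, -1.5, 5.2]
grip_width: 0.252
```

Run:
```python
from h import *
st();p,im,d=snap('wrist','w10'); st()
cv2.imwrite('pics/c10.png',cv2.resize(im[0:145,190:350],None,fx=4,fy=4,interpolation=cv2.INTER_CUBIC))
```

```text
13.1 tcp [ 0.4805 -0.1317  0.1875] yaw 0.2908 tilt [ 0.0001 -0.0001] F [-2.4 -1.5  5.2] T [-0.1   0.15  0.01] g 2.37 v 0.003
13.15 tcp [ 0.4805 -0.1317  0.1876] yaw 0.2908 tilt [ 0.0001 -0.0001] F [-3.5 -0.5  4.4] T [-0.03  0.13  0.02] g 2.31 v 0.001
```

View pics/c10.png

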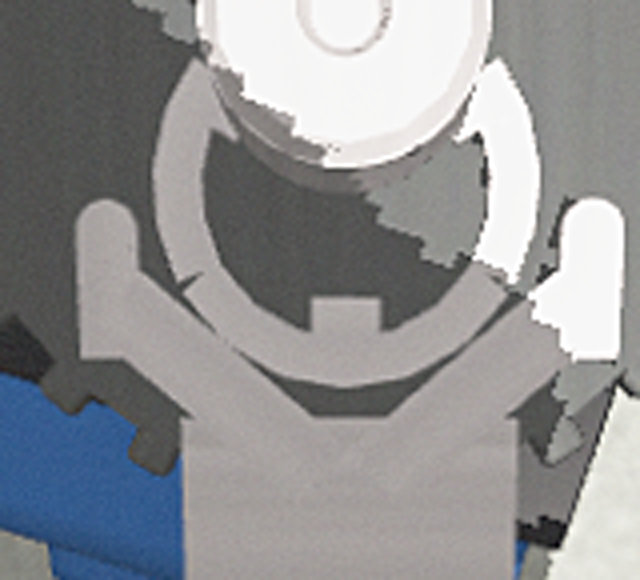

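Two-point contact in the V at (230,345) and (470,345). I'll ease the vertical load a bit and push against the arms.

Emit:
carry_out:
  targets:
    - [1.5, 0.05, 0.015, 0.03, 0]
    - [1.5, 0.05, 0.015, 0, 0]
    - [1.5, 0.05, 0.015, 0, 0]
    - [1.5, 0, 0, 0, 0]
    - [1.5, 0, 0, 0, 0]

```text
time_s: 13.78
tool_pos: [0.4818, -0.1312, 0.1877]
eef_rot: [-3.108, -0.455, 0.001]
force: [-3.5, -0.5, 3.2]
grip_width: 0.25
```

Emit:
carry_out:
  targets:
    - [1.5, 0.05, 0.015, 0, 0]
    - [1.5, 0.05, 0.015, 0, 0]
    - [1.5, 0.05, 0.015, 0, 0]
    - [1.5, 0, 0, 0, 0]
    - [1.5, 0, 0, 0, 0]

```text
time_s: 14.4
tool_pos: [0.4828, -0.1308, 0.1877]
eef_rot: [-3.108, -0.455, 0.002]
force: [-5.2, -1.9, 5.3]
grip_width: 0.249
```

Emit:
carry_out:
  targets:
    - [1.5, 0.05, 0.015, 0.02, 0]
    - [1.5, 0.05, 0.015, 0, 0]
    - [1.5, 0.05, 0.015, 0, 0]
    - [1.5, 0, 0, 0, 0]
    - [1.5, 0, 0, 0, 0]

```text
time_s: 15.02
tool_pos: [0.4833, -0.1305, 0.1878]
eef_rot: [-3.108, -0.456, 0.005]
force: [-7.0, -2.0, 5.1]
grip_width: 0.25
```

Emit:
carry_out:
  targets:
    - [1.5, 0.05, 0.015, 0, 0]
    - [1.5, 0.05, 0.015, 0, 0]
    - [1.5, 0, 0, 0, 0]
    - [1.5, 0, 0, 0, 0]
    - [1.5, 0, 0, 0, 0]

```text
time_s: 15.65
tool_pos: [0.4839, -0.1303, 0.1877]
eef_rot: [-3.108, -0.456, 0.007]
force: [-7.9, -2.4, 5.3]
grip_width: 0.252
```

Run:
```python
from h import *
st();p,im,d=snap('wrist','w11'); st()
cv2.imwrite('pics/c11.png',cv2.resize(im[0:145,190:350],None,fx=4,fy=4,interpolation=cv2.INTER_CUBIC))
```

```text
15.65 tcp [ 0.4839 -0.1303  0.1877] yaw 0.291 tilt [-0.0042 -0.0006] F [-7.9 -2.4  5.3] T [-0.28  1.02  0.07] g 2.37 v 0.002
15.7 tcp [ 0.4839 -0.1303  0.1877] yaw 0.291 tilt [-0.0042 -0.0005] F [-7.4 -2.1  6.3] T [-0.27  0.92  0.05] g 2.37 v 0.003
```

View pics/c11.png

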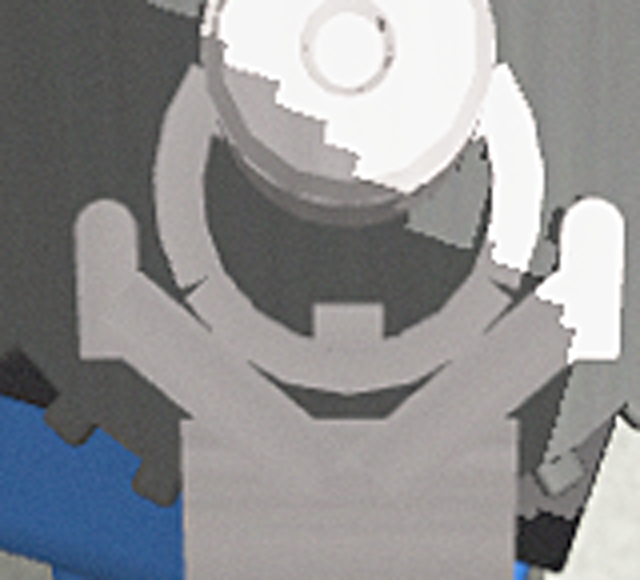

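Arms now spread at the shaft; clip about 10 mm before the axis, push ≈8 N including friction. Continue.

Emit:
carry_out:
  targets:
    - [1.5, 0.05, 0.015, 0.02, 0]
    - [1.5, 0.05, 0.015, 0, 0]
    - [1.5, 0.05, 0.015, 0, 0]
    - [1.5, 0, 0, 0, 0]
    - [1.5, 0, 0, 0, 0]

```text
time_s: 16.32
tool_pos: [0.486, -0.1296, 0.1878]
eef_rot: [-3.108, -0.455, 0.005]
force: [-5.7, -2.0, 4.2]
grip_width: 0.251
```

Emit:
carry_out:
  targets:
    - [1.5, 0.05, 0.015, 0, 0]
    - [1.5, 0.05, 0.015, 0, 0]
    - [1.5, 0.05, 0.015, 0, 0]
    - [1.5, 0, 0, 0, 0]
    - [1.5, 0, 0, 0, 0]

```text
time_s: 16.95
tool_pos: [0.4882, -0.129, 0.1878]
eef_rot: [-3.108, -0.455, 0.003]
force: [-4.2, -1.3, 2.6]
grip_width: 0.251
```

Emit:
carry_out:
  targets:
    - [1.5, 0.05, 0.015, 0, 0]
    - [1.5, 0.05, 0.015, 0, 0]
    - [1.5, 0, 0, 0, 0]
    - [1.5, 0, 0, 0, 0]
    - [1.5, 0, 0, 0, 0]

```text
time_s: 17.58
tool_pos: [0.4904, -0.1288, 0.1881]
eef_rot: [3.108, 0.455, 0.001]
force: [-0.0, 0.7, -1.6]
grip_width: 0.254
```

Run:
```python
from h import *
st();p,im,d=snap('wrist','w12'); st()
cv2.imwrite('pics/c12.png',cv2.resize(im[0:145,190:350],None,fx=4,fy=4,interpolation=cv2.INTER_CUBIC))
```

```text
17.57 tcp [ 0.4904 -0.1288  0.1881] yaw 0.2908 tilt [ 0.0006 -0.    ] F [-0.   0.7 -1.6] T [ 0.   -0.01 -0.02] g 2.39 v 0.005
17.62 tcp [ 0.4903 -0.1289  0.1881] yaw 0.2908 tilt [ 0.0005 -0.0001] F [ 0.5  0.4 -1.7] T [0.  0.1 0. ] g 2.36 v 0.004
```

View pics/c12.png

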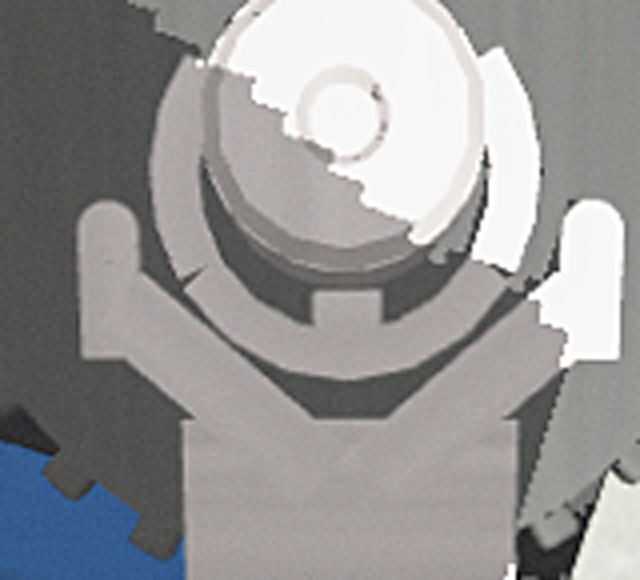

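The clip has jumped ahead of the fork (back at y≈380 vs 390 in contact), force zero. I follow up to press, in small steps.

Emit:
carry_out:
  targets:
    - [1.5, 0.05, 0.015, 0, 0]
    - [1.5, 0.05, 0.015, 0, 0]
    - [1.5, 0, 0, 0, 0]
    - [1.5, 0, 0, 0, 0]
    - [1.5, 0, 0, 0, 0]

```text
time_s: 18.25
tool_pos: [0.4909, -0.1285, 0.1882]
eef_rot: [3.108, 0.455, 0.0]
force: [-0.4, -0.4, -1.5]
grip_width: 0.249
```

Emit:
carry_out:
  targets:
    - [1.5, 0.05, 0.015, 0, 0]
    - [1.5, 0, 0, 0, 0]
    - [1.5, 0, 0, 0, 0]
    - [1.5, 0, 0, 0, 0]
    - [1.5, 0, 0, 0, 0]

```text
time_s: 18.88
tool_pos: [0.4915, -0.1284, 0.1882]
eef_rot: [3.108, 0.455, -0.0]
force: [-0.4, -0.5, -1.5]
grip_width: 0.256
```

Emit:
carry_out:
  targets:
    - [1.5, 0.05, 0.015, 0, 0]
    - [1.5, 0, 0, 0, 0]
    - [1.5, 0, 0, 0, 0]
    - [1.5, 0, 0, 0, 0]
    - [1.5, 0, 0, 0, 0]

```text
time_s: 19.5
tool_pos: [0.4919, -0.1282, 0.1882]
eef_rot: [3.108, 0.455, 0.0]
force: [-0.8, 0.4, -1.4]
grip_width: 0.252
```

Emit:
carry_out:
  targets:
    - [1.5, 0, 0, -0.04, 0]
    - [1.5, 0.05, 0.015, 0, 0]
    - [1.5, 0, 0, 0, 0]
    - [1.5, 0, 0, 0, 0]
    - [1.5, 0, 0, 0, 0]

```text
time_s: 20.12
tool_pos: [0.4925, -0.1281, 0.1879]
eef_rot: [3.108, 0.455, 0.0]
force: [-0.5, -0.5, -0.4]
grip_width: 0.253
```

Emit:
carry_out:
  targets:
    - [1.5, 0.05, 0.015, 0, 0]
    - [1.5, 0, 0, 0, 0]
    - [1.5, 0, 0, 0, 0]
    - [1.5, 0, 0, 0, 0]
    - [1.5, 0, 0, 0, 0]

```text
time_s: 20.75
tool_pos: [0.493, -0.128, 0.1878]
eef_rot: [3.108, 0.455, 0.0]
force: [-0.7, 0.1, 0.4]
grip_width: 0.252
```

Run:
```python
from h import *
st();p,im,d=snap('wrist','w13'); st()
cv2.imwrite('pics/c13.png',cv2.resize(im[0:145,190:350],None,fx=4,fy=4,interpolation=cv2.INTER_CUBIC))
```

```text
20.75 tcp [ 0.493  -0.128   0.1878] yaw 0.2908 tilt [ 0.0001 -0.0002] F [-0.7  0.1  0.4] T [-0.01  0.07 -0.01] g 2.37 v 0.002
20.8 tcp [ 0.493  -0.128   0.1878] yaw 0.2908 tilt [ 0.     -0.0001] F [-1.7 -0.5  1. ] T [-0.04  0.08  0.01] g 2.37 v 0.002
```

View pics/c13.png

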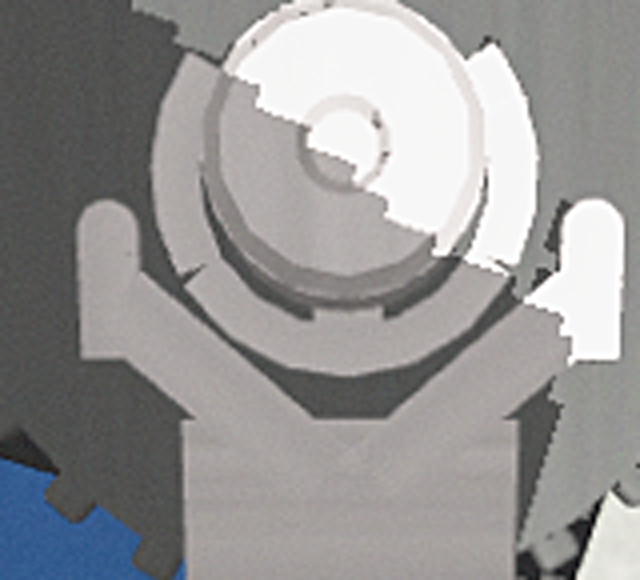

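The clip has moved home under the collar (tab at y≈312) and is ahead of the fork by ~2 mm. Continue until the force rises.

Emit:
carry_out:
  targets:
    - [1.5, 0.05, 0.015, 0, 0]
    - [1.5, 0.05, 0.015, 0, 0]
    - [1.5, 0, 0, 0, 0]
    - [1.5, 0, 0, 0, 0]
    - [1.5, 0, 0, 0, 0]

```text
time_s: 21.42
tool_pos: [0.494, -0.1276, 0.1878]
eef_rot: [3.108, 0.455, 0.0]
force: [-1.0, -0.6, 0.9]
grip_width: 0.25
```

Emit:
carry_out:
  targets:
    - [1.5, 0.05, 0.015, 0, 0]
    - [1.5, 0, 0, 0, 0]
    - [1.5, 0, 0, 0, 0]
    - [1.5, 0, 0, 0, 0]
    - [1.5, 0, 0, 0, 0]

```text
time_s: 22.05
tool_pos: [0.4944, -0.1275, 0.1878]
eef_rot: [3.108, 0.455, -0.0]
force: [-2.3, -1.0, 1.8]
grip_width: 0.251
```

Emit:
carry_out:
  targets:
    - [1.5, 0.05, 0.015, 0, 0]
    - [1.5, 0, 0, 0, 0]
    - [1.5, 0, 0, 0, 0]
    - [1.5, 0, 0, 0, 0]
    - [1.5, 0, 0, 0, 0]

```text
time_s: 22.68
tool_pos: [0.4948, -0.1274, 0.1878]
eef_rot: [3.108, 0.455, -0.001]
force: [-2.6, -0.9, 1.9]
grip_width: 0.252
```

Emit:
carry_out:
  targets:
    - [1.5, 0.05, 0.015, 0, 0]
    - [1.5, 0, 0, 0, 0]
    - [1.5, 0, 0, 0, 0]
    - [1.5, 0, 0, 0, 0]
    - [1.5, 0, 0, 0, 0]

```text
time_s: 23.3
tool_pos: [0.495, -0.1273, 0.1878]
eef_rot: [3.108, 0.455, -0.002]
force: [-5.0, -1.5, 3.3]
grip_width: 0.249
```

Emit:
carry_out:
  targets:
    - [1.5, 0.05, 0.015, 0, 0]
    - [1.5, 0, 0, 0, 0]
    - [1.5, 0, 0, 0, 0]
    - [1.5, 0, 0, 0, 0]
    - [1.5, 0, 0, 0, 0]

```text
time_s: 23.92
tool_pos: [0.4951, -0.1272, 0.1878]
eef_rot: [3.108, 0.455, -0.003]
force: [-5.7, -2.2, 2.9]
grip_width: 0.252
```

Run:
```python
from h import *
st();p,im,d=snap('wrist','w14'); st()
cv2.imwrite('pics/c14.png',cv2.resize(im[0:145,190:350],None,fx=4,fy=4,interpolation=cv2.INTER_CUBIC))
```

```text
23.93 tcp [ 0.4951 -0.1272  0.1878] yaw 0.2909 tilt [-0.0017 -0.0005] F [-5.7 -2.2  2.9] T [-0.26  0.81 -0.01] g 2.37 v 0.002
23.98 tcp [ 0.4951 -0.1272  0.1878] yaw 0.2908 tilt [-0.0017 -0.0005] F [-6.7 -2.1  3.5] T [-0.25  0.83 -0.04] g 2.37 v 0.002
```

View pics/c14.png

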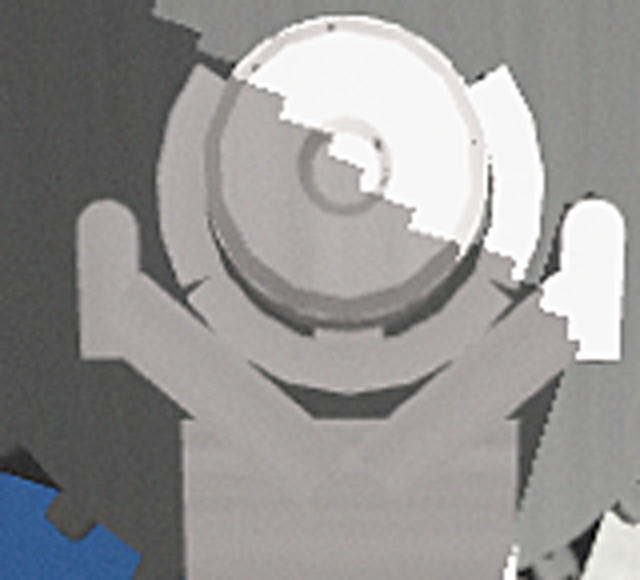

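Hard stop reached: fork seats the clip two-point, horizontal push ≈6.5 N and TCP no longer advancing. Raise to about 10–11 N.

Emit:
carry_out:
  targets:
    - [1.5, 0.05, 0.015, 0, 0]
    - [1.5, 0.05, 0.015, 0, 0]
    - [1.5, 0, 0, 0, 0]
    - [1.5, 0, 0, 0, 0]
    - [1.5, 0, 0, 0, 0]

```text
time_s: 24.6
tool_pos: [0.4952, -0.1272, 0.1878]
eef_rot: [3.108, 0.455, -0.006]
force: [-7.0, -2.6, 4.1]
grip_width: 0.256
```

```bash
python3 -c "
from h import *
st()"
```

```text
24.6 tcp [ 0.4952 -0.1272  0.1878] yaw 0.291 tilt [-0.0034 -0.001 ] F [-7.  -2.6  4.1] T [-0.32  1.05  0.03] g 2.41 v 0.002
```

Emit:
carry_out:
  targets:
    - [1.5, 0.05, 0.015, 0.01, 0]
    - [1.5, 0.05, 0.015, 0, 0]
    - [1.5, 0, 0, 0, 0]
    - [1.5, 0, 0, 0, 0]
    - [1.5, 0, 0, 0, 0]

```text
time_s: 25.22
tool_pos: [0.4953, -0.1271, 0.1878]
eef_rot: [3.108, 0.455, -0.008]
force: [-8.1, -3.3, 5.6]
grip_width: 0.256
```

Emit:
carry_out:
  targets:
    - [1.5, 0.03, 0.01, 0.01, 0]
    - [1.5, 0.03, 0.01, 0, 0]
    - [1.5, 0, 0, 0, 0]
    - [1.5, 0, 0, 0, 0]
    - [1.5, 0, 0, 0, 0]

```text
time_s: 25.85
tool_pos: [0.4954, -0.1271, 0.1879]
eef_rot: [3.108, 0.455, -0.01]
force: [-9.7, -3.3, 5.9]
grip_width: 0.256
```

```bash
python3 -c "
from h import *
st()"
```

```text
25.85 tcp [ 0.4954 -0.1271  0.1879] yaw 0.291 tilt [-0.0063 -0.0018] F [-9.7 -3.3  5.9] T [-0.54  1.55 -0.  ] g 2.4 v 0.002
```

Emit:
carry_out:
  targets:
    - [1.5, 0.04, 0.012, 0.02, 0]
    - [1.5, 0.04, 0.012, 0.02, 0]
    - [1.5, 0, 0, 0, 0]
    - [1.5, 0, 0, 0, 0]
    - [1.5, 0, 0, 0, 0]

```text
time_s: 26.48
tool_pos: [0.4955, -0.1269, 0.188]
eef_rot: [3.108, 0.455, -0.013]
force: [-12.2, -3.8, 6.3]
grip_width: 0.253
```

```bash
python3 -c "
from h import *
st()"
```

```text
26.48 tcp [ 0.4955 -0.1269  0.188 ] yaw 0.2911 tilt [-0.008  -0.0019] F [-12.2  -3.8   6.3] T [-0.66  1.74 -0.07] g 2.38 v 0.002
```

Pressed with ≈12.8 N total, ≈10 N net of blade friction. Retreat straight back, then look.

Emit:
carry_out:
  targets:
    - [1.5, -0.3, -0.09, 0, 0]
    - [1.5, -0.6, -0.175, 0.02, 0]
    - [1.5, -0.9, -0.27, 0.05, 0]
    - [1.5, -1.3, -0.39, 0.1, 0]
    - [1.5, -1.5, -0.45, 0.1, 0]

```text
time_s: 27.1
tool_pos: [0.4525, -0.1399, 0.1911]
eef_rot: [3.108, 0.455, 0.0]
force: [0.0, -0.3, -0.8]
grip_width: 0.248
```

Emit:
carry_out:
  targets:
    - [1.5, -1, -0.3, 1, 0]
    - [1.5, 0, 0, 3, 0]
    - [1.5, 0, 0, 2, 0]
    - [1.5, 0, 0, 0, 0]
    - [1.5, 0, 0, 0, 0]

```text
time_s: 27.72
tool_pos: [0.4428, -0.1427, 0.2507]
eef_rot: [-3.108, -0.455, 0.001]
force: [0.3, -0.2, -1.3]
grip_width: 0.252
```

Run:
```python
from h import *
st();p,im,d=snap('wrist','w15')
cv2.imwrite('pics/c15.png',cv2.resize(im[0:145,190:350],None,fx=4,fy=4,interpolation=cv2.INTER_CUBIC))
```

```text
27.73 tcp [ 0.4428 -0.1427  0.2507] yaw 0.2906 tilt [-0.0006  0.0002] F [ 0.3 -0.2 -1.3] T [ 0.02  0.06 -0.  ] g 2.37 v 0.013
```

View pics/c15.png

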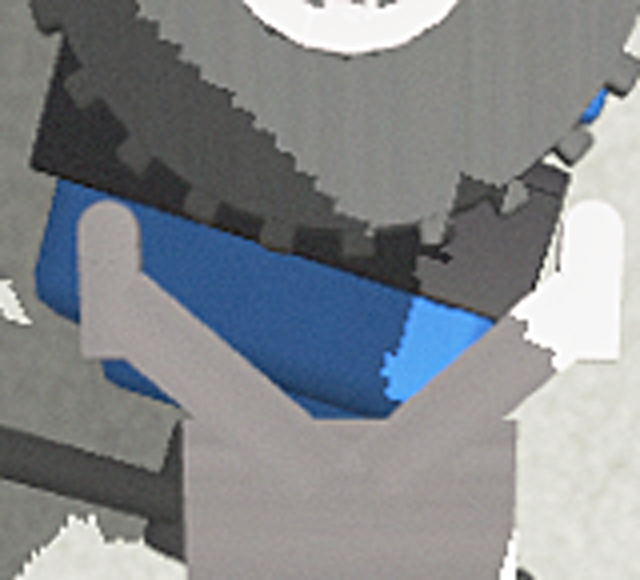

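The clip stayed with the shaft (back at (350,50)); it is mostly out of view, so I check with the top camera.

Run:
```python
from h import *
p,im,d=snap('top','t1')
cv2.imwrite('pics/ct1.png',cv2.resize(im[150:205,280:345],None,fx=10,fy=10,interpolation=cv2.INTER_CUBIC))
```

```text
(no output)
```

View pics/ct1.png

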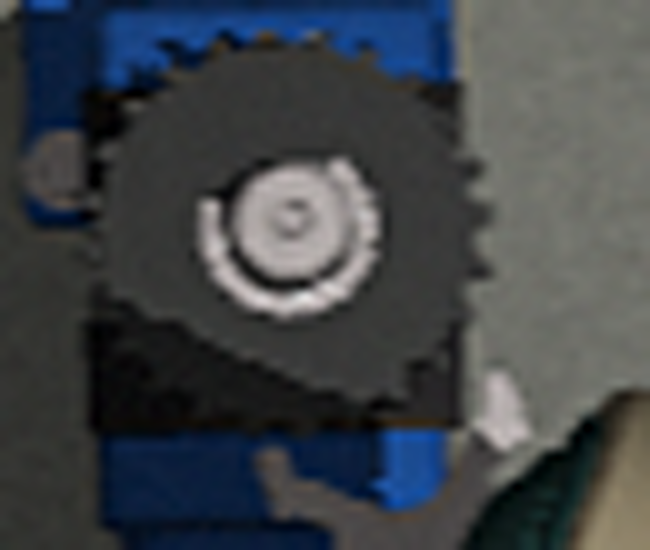

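Clip ring surrounds the shaft. Now carry the fork back to where it lay.

Emit:
carry_out:
  targets:
    - [1.5, -2, 4, 0.5, 0]
    - [1.5, -1, 5.5, 0, -0.01]
    - [1.5, -1, 5.5, 0, -0.01]
    - [1.5, -1, 5.5, 0, -0.01]
    - [1.5, 0, 5.5, 0, -0.01]

```text
time_s: 28.45
tool_pos: [0.392, 0.1187, 0.2555]
eef_rot: [3.117, 0.392, -0.001]
force: [0.5, 0.1, -1.9]
grip_width: 0.249
```

Emit:
carry_out:
  targets:
    - [1.5, 0, 5.5, 0, -0.01]
    - [1.5, 0, 5.5, -2, -0.01]
    - [1.5, 0, 5, -3, 0]
    - [1.5, 0, 4, -4, 0]
    - [1.5, 0, 2, -4, 0]

```text
time_s: 29.08
tool_pos: [0.3927, 0.3393, 0.124]
eef_rot: [-3.12, -0.365, 0.001]
force: [0.2, -0.3, -1.7]
grip_width: 0.254
```

Run:
```python
from h import *
st()
p,im,d=load('t1')
c=lambda x,y:(280+(x+.5)/10-.5,150+(y+.5)/10-.5)
zf=.194
print('shaft',at_z(p,*c(292,219),zf+.02),'ringL',at_z(p,*c(197,228),zf+.0025),'ringR',at_z(p,*c(383,228),zf+.0025),'back',at_z(p,*c(285,320),zf+.0025))
```

```text
29.07 tcp [0.3927 0.3393 0.124 ] yaw 0.233 tilt [-0.0007 -0.    ] F [ 0.2 -0.3 -1.7] T [ 0.01 -0.01 -0.01] g 2.39 v 0.707
shaft [ 0.59376898 -0.09863712  0.214     ] ringL [ 0.59478355 -0.0759615   0.1965    ] ringR [ 0.59337324 -0.12280684  0.1965    ] back [ 0.57081795 -0.09732708  0.1965    ]
```

Clip middle ≈ (0.594, −0.099) vs shaft (0.594, −0.099): home. Lower the fork.

Emit:
carry_out:
  targets:
    - [1.5, 0, 0, -3.5, 0]
    - [1.5, 0, 0, -3, 0]
    - [1.5, 0, 0, -2, 0]
    - [1.5, 0, 0, -0.5, 0]
    - [1.5, 0, 0, 0, 0]

```text
time_s: 29.7
tool_pos: [0.3933, 0.3372, 0.0359]
eef_rot: [3.12, 0.362, -0.001]
force: [-0.4, 0.4, -1.8]
grip_width: 0.251
```

```bash
python3 -c "
from h import *
st()"
```

```text
29.7 tcp [0.3933 0.3372 0.0359] yaw 0.2308 tilt [-0.0006 -0.0005] F [-0.4  0.4 -1.8] T [-0.01 -0.04 -0.05] g 2.36 v 0.018
```

Emit:
carry_out:
  targets:
    - [1.5, 0, 0, -1.5, 0]
    - [1.5, 0, 0, -0.8, 0]
    - [1.5, 0, 0, -0.3, 0]
    - [1.5, 0, 0, 0, 0]
    - [1.5, 0, 0, 0, 0]

```text
time_s: 30.32
tool_pos: [0.3936, 0.3374, 0.0103]
eef_rot: [-3.12, -0.362, -0.001]
force: [-0.6, 0.6, -1.5]
grip_width: 0.253
```

Emit:
carry_out:
  targets:
    - [1.5, 0, 0, -0.1, 0]
    - [1.5, 0, 0, 0, 0]
    - [1.5, 0, 0, 0, 0]
    - [1.5, 0, 0, 0, 0]
    - [1.5, 0, 0, 0, 0]

```text
time_s: 30.95
tool_pos: [0.3934, 0.3372, 0.0091]
eef_rot: [3.121, 0.362, 0.0]
force: [-0.3, -0.4, -1.3]
grip_width: 0.252
```

Emit:
carry_out:
  targets:
    - [1.5, 0, 0, -0.08, 0]
    - [1.5, 0, 0, 0, 0]
    - [1.5, 0, 0, 0, 0]
    - [1.5, 0, 0, 0, 0]
    - [1.5, 0, 0, 0, 0]

```text
time_s: 31.58
tool_pos: [0.3934, 0.3373, 0.0084]
eef_rot: [-3.121, -0.362, -0.0]
force: [0.4, -0.2, -0.8]
grip_width: 0.255
```

Emit:
carry_out:
  targets:
    - [5.5, 0, 0, 0, 0]
    - [5.5, 0, 0, 0, 0]
    - [5.5, 0, 0, 0, 0]
    - [5.5, 0, 0, 0, 0]
    - [5.5, 0, 0, 0, 0]

```text
time_s: 32.2
tool_pos: [0.3934, 0.3373, 0.0083]
eef_rot: [3.121, 0.362, 0.0]
force: [0.1, -0.4, -0.8]
grip_width: 0.585
```

Emit:
carry_out:
  targets:
    - [5.5, 0, 0, 1, 0]
    - [5.5, 0, 0, 3, 0]
    - [5.5, 0, 0, 4, 0]
    - [5.5, -2, 0, 5, 0]
    - [5.5, -4, 0, 3, 0]

```text
time_s: 32.83
tool_pos: [0.3348, 0.3382, 0.1715]
eef_rot: [-3.118, -0.359, -0.007]
force: [-0.3, -0.2, 0.1]
grip_width: 0.586
```

Emit:
carry_out:
  targets:
    - [5.5, -4, 0, 3, 0]
    - [5.5, -2, 0, 0, 0]
    - [5.5, 0, 0, 0, 0]
    - [5.5, 0, 0, 0, 0]
    - [5.5, 0, 0, 0, 0]

```text
time_s: 33.45
tool_pos: [0.2741, 0.337, 0.1973]
eef_rot: [3.119, 0.36, -0.002]
force: [0.1, -0.1, 0.9]
grip_width: 0.585
```

Run:
```python
from h import *
st();snap('wrist','w16');p,im,d=snap('top','t2')
cv2.imwrite('pics/ct2.png',cv2.resize(im[150:205,280:345],None,fx=10,fy=10,interpolation=cv2.INTER_CUBIC))
```

```text
33.45 tcp [0.2741 0.337  0.1973] yaw 0.2299 tilt [-0.0011 -0.0016] F [ 0.1 -0.1  0.9] T [ 0.05 -0.01  0.03] g 5.5 v 0.005
```

View pics/w16.png

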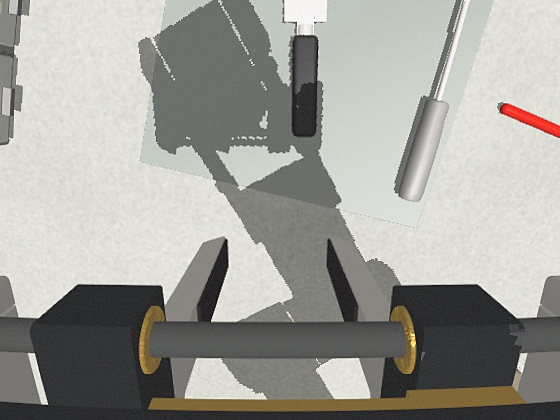

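View pics/t2.png

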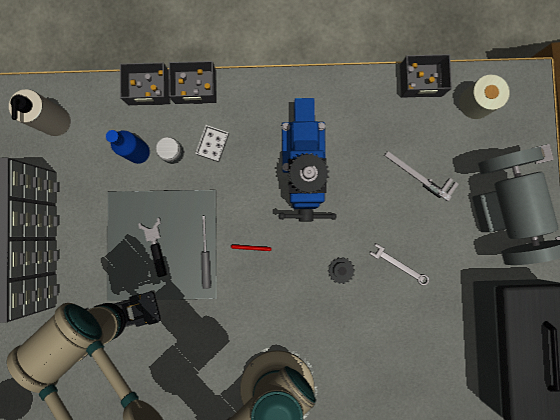

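View pics/ct2.png

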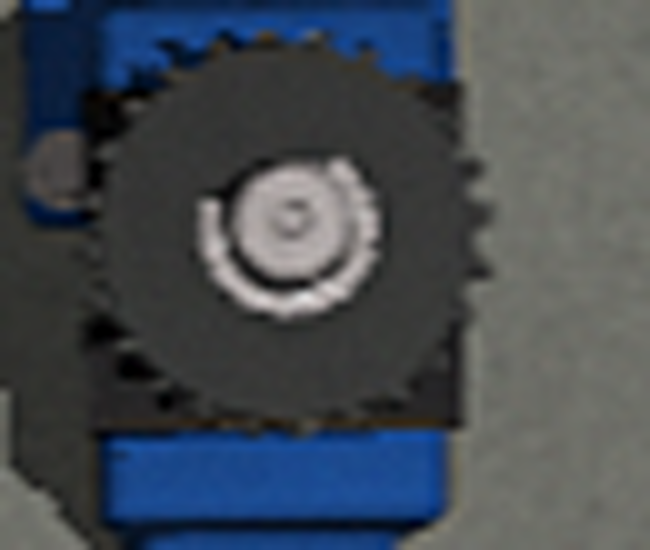

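The fork lies flat on the mat, handle at about (158,262) in the top view. The clip rings the shaft, the other things are where they were, and the gripper is clear. Handing in.

```bash
python3 -c "
from h import *
print(ctrl.close_job()); st()"
```

```text
the job is handed in; nothing more can be done
None
the job is handed in; nothing more can be done
```

The clip is in the groove and the fork is back on the mat; I handed the job in at about 34 s of the 58 s, and it reported no verdict.

**What I did:** I gripped the fork by its handle and set the blade flat on the sprocket behind the clip. I pushed the clip at about 8 N until it jumped on, then followed up to the hard stop. The last press read about 12.8 N horizontally at the wrist. I estimate that left about 10 N on the clip, after an assumed 2–3 N of blade friction. I then backed straight off, laid the fork on the mat about 9 mm from where it had been, and moved the gripper clear.

**Last checks:**
- **Clip:** the top camera put the clip's middle at the same point as the shaft's axis, good to about 1 mm. Its image was unchanged after I had put the fork back.
- **Fork:** it lies on the mat, released, with the gripper about 19 cm above the bench and clear of it.
- **Other things:** none of them looked moved in the top view.
- **Forces:** the wrist readings at the end of each move stayed below about 15 N in total. I did not see the forces within a move.

**Weak points:**
- The net force on the clip is my estimate, because the wrist sensor reads clip force and blade friction together.
- I judged flatness only from the views from above. My measured clip start was about 16 mm before the axis, against the stated 15 mm, which is within the camera error.

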